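# Seat the tap column on its stud mount

### The arm

A 7-joint arm with a two-finger parallel gripper is mounted at the origin on a cart in front of the work surface, level with it; the furniture and walls round the work are solid. World frame = base frame: x ahead of the robot, y to its left, z up, the work surface at z = 0. Lengths are in m, angles in rad, forces in N, time in s.
With the tool pointing down it reaches from about 0.35 to 0.9 m from the base axis. Payload 8.1 kg.
Tool frame: the origin (TCP) lies at the centre of the arm's flange, where the gripper is bolted on; the fingertips stand 178 mm ahead of it and the grasp point (between the pads) lies 159 mm ahead of it; z points along the fingers, y is the direction in which the jaws open and shut (so a half turn about z gives the same grasp; the last joint's range is limited). The gripper opens to 92 mm and grips with 3 to 60 N. Pads are 19 mm wide; open, the fingers measure 130 mm over their backs; the gripper's body (75 mm by 190 mm) begins 47 mm behind the grasp point.
Start: joints at [-1.387, 0.434, 0.025, 1.573, -0.012, 1.134, -0.075], TCP at [0.177, 0.599, 0.405] pointing down, gripper open.
Joint ranges: [-2.62, 2.62], [-0.44, 2.09], [-1.27, 1.32], [0.08, 2.57], [-1.32, 4.46], [0.12, 2], [-2.74, 2.74]. Speed limits (rad/s): [2.22, 2.22, 3.01, 3.01, 3.14, 3.14, 3.14].

### API

Orientations are given as a rotation vector (axis times angle).
In Python, from cell import arm gives the robot as it stands. The module is installed in compiled form; this text tells all that it offers.
- The arm moves only by the tool move_arm, never from a script. Its argument "steps" is a list of rows, each a list of 4 numbers: the shift along the tool's x, y, z in mm, then the turn about the tool's z in rad. In form: [[x, y, z, twist], ...]. A call has 1 to 20 rows; each row is the pose to reach, as a shift and turn from the pose commanded when the call began, along the tool's axes at that moment; what a row does not reach only later rows make up. A row lasts 1/8 s, in which the tool goes at most 62.5 mm and 10.7 degrees, less where a joint would pass 70% of its speed; a pose out of reach is approached as far as the arm can. A call with a gripper value outside its range is refused whole. "grip" is the finger opening in mm, from 0 to 91.8, set as the call begins (left out, the last holds). The fingers move at their own pace and stop on an object; "grip_force" is the grip in N (left out, the last holds). Time passes only in rows, so rows that repeat a pose let the fingers close. It gives the time, the measured TCP pose, the force and the opening at its end, in the units of the state.
- arm.observe(): the state, without advancing time (a new reading comes with each control period).
- arm.get_image(name): name is "scene" or "top"; returns the picture (400x640x3 uint8, red, green, blue); there is no depth.
- arm.camera_info(name): a dict with "mtx" (3x3 intrinsics, pixels), "dist_coeffs" ([k1, k2, p1, p2, k3] as OpenCV has them; the pictures are not rectified), "pose" (4x4, takes a point from camera to world coordinates). Camera axes: x right, y down, z forward; pixel columns grow to the right and rows downward; lengths in m; the calibration is good to about 2 mm. A picture is of the moment at which its call begins. camera_info takes no time and is no camera call.
- arm.sign_off(): hands the job in, once; it reports no verdict.
The state is a dict: "clock": time; "joints": joint angles; "dq": joint speeds; "joint_efforts": joint torques, N m; "position": TCP position; "ee_rot": TCP orientation; "force": force on the tool from outside, world axes, zero at the start; "ft_torque": the same for the moment, N m; "width": opening from 0.0 (shut) to 1.0 (fully open).
Only numpy, scipy, OpenCV 4.12 (cv2) and the standard library are available. Lean on these libraries where they do the work, as an engineer would, in place of code of your own. Each camera call takes 0.05 s, during which the arm holds its last target.

### The job

Pick up the loose steel tap column and fit its square flange over the centring boss and the four studs of the round counter mount: turn it until the holes meet the studs, then slide it down until the flange sits fully home and flat on the mount, and let go. Any of the four turns will do. Be gentle: do not drop it or force it down on the studs, and leave the bottle, the wine glass and the steel cup where they stand.

Things in the scene. Friction and masses are not known exactly. Their poses are not given: they have to be found in the camera images.
- column_mid (a point): Loose steel tap column, upright, 140 mm tall, 0.4 to 0.65 kg; the point is on its axis 70 mm above its underside, z up along it, x to its spout. Round post of 34 mm; bent spout of 13 mm tube on +x, 57 mm out from the axis, its top 77 mm above the underside. From 80 to 132 mm above the underside the post is plain and can be gripped from above in any direction.
- column_foot (a point): Centre of the underside of the column's foot, a square flange 84 x 84 mm, 8 mm thick, sides along x and y (z up, x to the spout). Round centre bore of 26 mm, going on as a cavity to 40 mm above the underside; four 12 mm through holes at x = +-24, y = +-24 mm.
- mount_seat (a point): Round steel counter mount, 132 mm wide, fixed to the worktop; the point is on its axis on the flat seat, 12 mm above the worktop, z up; its x and y say nothing of the studs. A centring boss rises from it, 24 mm diameter, 28 mm tall, its top 8 mm tapering to 10 mm. Over 50 N of contact between column and mount (all contacts, wedging included) is too much; press with under 10 N.
- mount_studs (a point): On the mount's axis at stud-tip height, 16 mm above the seat. Four 8 mm studs, top 2.5 mm tapering to 3 mm, at the corners of a 48 mm square round the axis. Their ring is clamped at an arbitrary angle that these axes do NOT tell (it repeats each quarter turn): see it by camera or find it by feel, turning the flange lightly on the tips until it drops. The ring does not turn.
- bottle: Upright dark half bottle of wine, 58 mm diameter, 235 mm tall, behind the work; origin at the centre of its underside. Leave alone.
- wineglass: Clear wine glass standing upside down on its rim behind the work, 81 mm wide, 202 mm tall; origin at the centre of its underside. Leave alone.
- cup: Ribbed steel cup with a handle, 58 x 79 mm, 92 mm tall, to the right of the work; origin at the centre of its underside. Leave alone.
Not all that is in view belongs to the job. Of the things that look like the part that bears mount_seat, the middle-sized one is meant.

How it is judged:
On the way:
1. the column is lifted off the worktop, its underside more than 30 mm up (height (world z) of column_mid above 0.1 m), for 0.2 s.
At the end, for the whole second after the job is handed in: The column stands upright (within 2.3 degrees) on the mount's axis (its centre within 5 mm sideways), its flange down over all four studs to within 3 mm of the seat, at rest and released (z of column_mid in the frame of mount_seat below 0.073 m and horizontal distance between column_mid and mount_seat below 0.005 m and angle between column_mid's own z axis and vertical below 0.04 rad and linear speed of column below 0.02 m/s and contact force between the fingers and column below 0.2 N); the robot touches nothing.
It fails at once if the column is forced or dropped on the mount: contact forces between them over 50 N in all (contact force between column and mount above 50 N).
It fails at once if the bottle, the wine glass or the cup is moved more than 20 mm (distance of any of bottle, wineglass, cup from where it was at the start of the episode above 0.02 m).
It also fails if it takes over 72 s, if anything falls off the work surface, if the arm or the gripper's body presses on something with over 40 N, if the wrist force passes 120 N, or if a joint passes its speed limit or range.

## Working session

There is one attempt and no reset: what is moved stays moved. The work goes in short steps, Python scripts to look and compute and a tool call to move; the robot and the scene stay as the last step left them, time stands still between calls to the robot, and variables do not carry over. Pictures are saved under pics/ and viewed, and the job is handed in when it is done.

Besides the shell and the picture viewer there is one more tool, called after "Request:" in YAML: its name, and indented under it one key for each argument. move_arm: Moves the arm, as the interface text tells. Its arguments: {"type":"object","properties":{"steps":{"type":"array"},"grip":{"type":"number"},"grip_force":{"type":"number"}},"required":["steps"]}

```bash
mkdir -p pics; python3 - <<'E'
from cell import arm
import cv2
s=arm.observe();print(s)
for n in("scene","top"):
    im=arm.get_image(n);cv2.imwrite(f"pics/{n}0.png",im[:,:,::-1])
    print(n,arm.camera_info(n))
E
```

```text
{'clock': 0.0, 'joints': array([-1.38661173,  0.43521244,  0.02494999,  1.57406243, -0.01161068,
        1.13399133, -0.07508107]), 'dq': array([-0.001659  , -0.00082753,  0.00077849,  0.00072563,  0.0010787 ,
       -0.00152431, -0.00028369]), 'joint_efforts': array([-7.63269636e-04, -6.67846584e+01,  9.84681845e-01, -3.14469230e+01,
       -6.05832646e-02,  4.25973139e-02,  1.79173753e-04]), 'position': array([0.17674773, 0.59925743, 0.40396444]), 'ee_rot': array([-4.48976882e-01, -3.10924345e+00,  2.39603374e-03]), 'force': array([ 0.37766493,  0.52969183, -0.36722909]), 'ft_torque': array([ 0.00539677,  0.01922794, -0.00327558]), 'width': 0.9987674362591975}
scene {'mtx': array([[511.50372184,   0.        , 326.34618463],
       [  0.        , 511.50372184, 203.05876885],
       [  0.        ,   0.        ,   1.        ]]), 'dist_coeffs': array([0.03654283, 0.        , 0.        , 0.        , 0.        ]), 'pose': array([[ 0.58563283, -0.61613781,  0.52669573, -0.26189393],
       [-0.81057442, -0.44660699,  0.37882885, -0.84139282],
       [ 0.00181522, -0.6487807 , -0.76097326,  1.31400302],
       [ 0.        ,  0.        ,  0.        ,  1.        ]])}
top {'mtx': array([[492.22267978,   0.        , 314.57339656],
       [  0.        , 492.22267978, 198.8930164 ],
       [  0.        ,   0.        ,   1.        ]]), 'dist_coeffs': array([-0.08245497,  0.        ,  0.        ,  0.        ,  0.        ]), 'pose': array([[ 1.60005569e-03, -9.94539368e-01,  1.04349825e-01,
         4.35534627e-01],
       [-9.99998719e-01, -1.59490248e-03,  1.32825703e-04,
        -2.19025322e-01],
       [ 3.43274035e-05, -1.04349904e-01, -9.94540646e-01,
         1.73318393e+00],
       [ 0.00000000e+00,  0.00000000e+00,  0.00000000e+00,
         1.00000000e+00]])}
```

View pics/scene0.png

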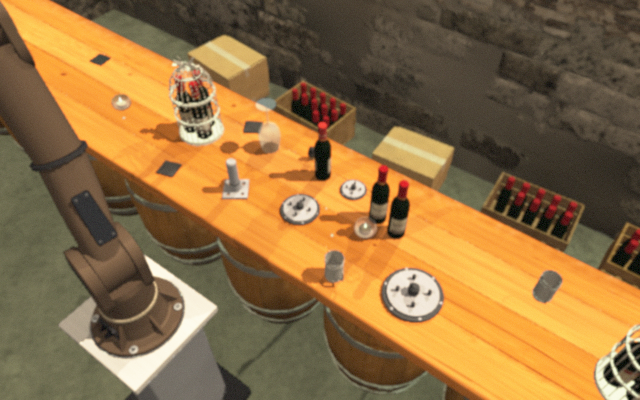

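View pics/top0.png

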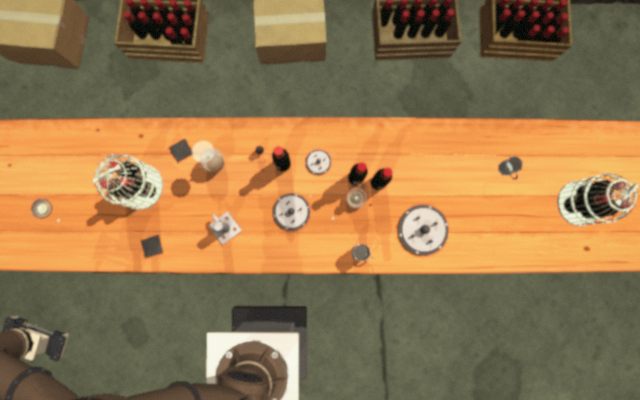

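The scene shows three mount look-alikes:

| Size | Scene pixel | Top pixel |
|---|---|---|
| Small | (352,188) | (318,161) |
| Middle | (300,209) | (291,212) |
| Large | (413,293) | (423,230) |

I choose the middle one. The column is the only one in view, at scene (234,180) and top (222,228). Next I check the choice in close crops.

```bash
cat > h.py <<'E'
import numpy as np,cv2
from cell import arm
def ray(n,px):
    c=arm.camera_info(n);K=c["mtx"];d=c["dist_coeffs"];T=c["pose"]
    u=cv2.undistortPoints(np.array(px,float).reshape(-1,1,2),K,d).reshape(-1,2)
    D=np.c_[u,np.ones(len(u))]@T[:3,:3].T
    return T[:3,3],D
def plane(n,px,z):
    o,D=ray(n,px);return o+D*((z-o[2])/D[:,2])[:,None]
def proj(n,P):
    c=arm.camera_info(n);T=np.linalg.inv(c["pose"])
    return cv2.projectPoints(np.array(P,float).reshape(-1,1,3),cv2.Rodrigues(T[:3,:3])[0],T[:3,3],c["mtx"],c["dist_coeffs"])[0].reshape(-1,2)
E
python3 - <<'E'
from h import *
for n,cs in(("top",[(291,212),(222,228)]),("scene",[(300,209),(234,180)])):
    im=cv2.imread(f"pics/{n}0.png");o=[]
    for x,y in cs: o.append(cv2.resize(im[y-25:y+25,x-25:x+25],(400,400),interpolation=cv2.INTER_CUBIC))
    cv2.imwrite(f"pics/{n}_crop.png",np.hstack(o))
print(plane("top",[(291,212),(274,212),(309,212),(291,194),(291,230),(406,230),(398,230),(448,230),(305,161),(331,161)],.012).round(3))
print(plane("scene",[(300,209)],.012))
E
```

```text
[[ 0.57  -0.136  0.012]
 [ 0.57  -0.077  0.012]
 [ 0.57  -0.199  0.012]
 [ 0.633 -0.136  0.012]
 [ 0.507 -0.137  0.012]
 [ 0.507 -0.539  0.012]
 [ 0.507 -0.511  0.012]
 [ 0.507 -0.688  0.012]
 [ 0.751 -0.185  0.012]
 [ 0.751 -0.277  0.012]]
[[ 0.5671081  -0.13772968  0.012     ]]
```

View pics/top_crop.png

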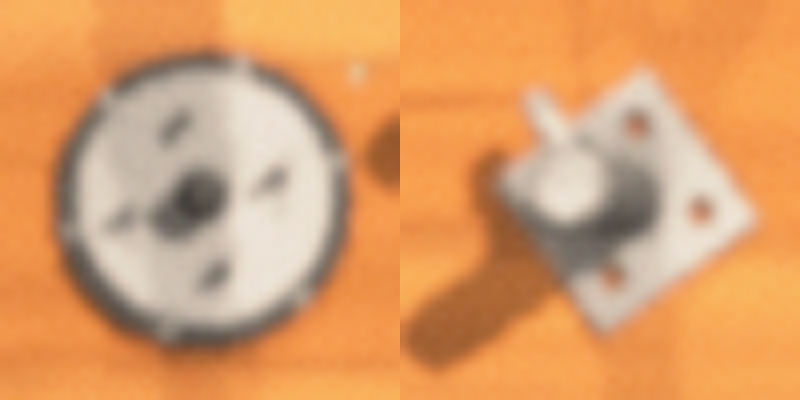

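View pics/scene_crop.png

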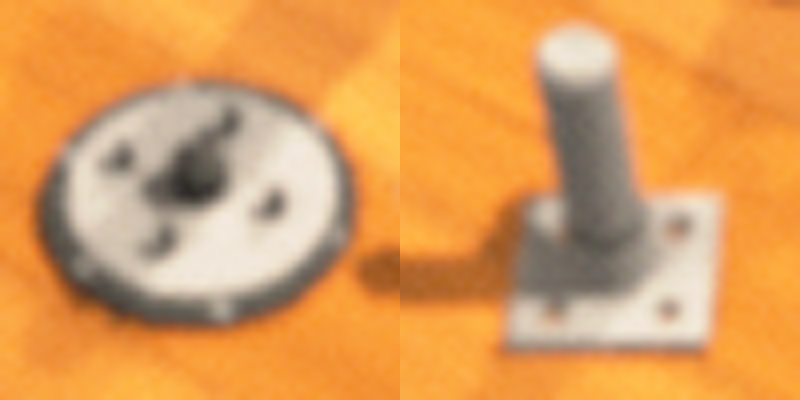

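The crops confirm the middle mount. It measures about 122-126 mm across, against about 92 for the small one and 177 for the large one. It has a centre boss and four studs, and the column's square flange shows its holes. Now I measure both precisely.

```bash
python3 - <<'E'
from h import *
def blobs(n,c,r,f):
    im=cv2.imread(f"pics/{n}0.png");S=6
    x,y=c;cr=cv2.resize(im[y-r:y+r,x-r:x+r],None,fx=S,fy=S,interpolation=cv2.INTER_CUBIC)
    m=f(cv2.cvtColor(cr,cv2.COLOR_BGR2HSV)).astype(np.uint8)*255
    cs,_=cv2.findContours(m,cv2.RETR_EXTERNAL,cv2.CHAIN_APPROX_NONE)
    return m,[((k.reshape(-1,2)+.5)/S-.5+[x-r,y-r],cv2.contourArea(k)/S/S) for k in cs]
for n,c in(("top",(291,212)),("scene",(300,209))):
    m,b=blobs(n,c,26,lambda h:h[...,1]<120)
    k=max(b,key=lambda t:t[1])[0]
    for z in(0,.012):
        P=plane(n,k,z)[:,:2]; (cx,cy),(a,b_),t=cv2.fitEllipse((P*1e4).astype(np.float32).reshape(-1,1,2))
        print(n,"mount",z,cx/1e4,cy/1e4,a/10,b_/10)
    m2,b=blobs(n,c,17,lambda h:(h[...,2]<105))
    for k,A in b:
        if A>1: print("  dark",A,k.mean(0).round(2),k.min(0).round(1),k.max(0).round(1),plane(n,[k.mean(0)],.020)[0].round(4))
for n,c in(("top",(222,228)),("scene",(234,180))):
    m,b=blobs(n,c,26,lambda h:h[...,1]<110)
    cv2.imwrite(f"pics/m_{n}.png",m)
    k=max(b,key=lambda t:t[1]);print(n,"col",k[1],k[0].min(0),k[0].max(0))
print(plane("top",[(281,165),(281,158)],.2),plane("top",[(212,162)],0))
E
```

```text
top mount 0 0.572508544921875 -0.135476904296875 128.517236328125 129.94744873046875
top mount 0.012 0.571560205078125 -0.13605537109375 127.62742919921875 129.04774169921876
  dark 11.958333333333334 [278.39 223.07] [274.8 218.1] [283.2 227.1] [ 0.5304 -0.0929  0.02  ]
  dark 24.055555555555557 [289.51 212.1 ] [286.2 209.1] [292.8 214.8] [ 0.5688 -0.1314  0.02  ]
scene mount 0 0.5750611328125 -0.12873729248046875 129.31318359375 131.27698974609376
scene mount 0.012 0.567417724609375 -0.13524554443359374 128.13223876953126 130.07811279296874
  dark 1.7916666666666667 [306.15 221.75] [305.1 221.2] [307.6 222.4] [ 0.5313 -0.1909  0.02  ]
  dark 35.23611111111111 [289.49 220.01] [282.6 213.1] [299.6 223.6] [ 0.5055 -0.1429  0.02  ]
  dark 36.98611111111111 [298.12 206.  ] [293.8 202.1] [302.1 208.9] [ 0.5686 -0.1291  0.02  ]
top col 617.75 [208.41666667 211.25      ] [241.08333333 243.91666667]
scene col 666.4305555555555 [221.91666667 157.75      ] [248.75 198.25]
[[ 0.70382351 -0.11265171  0.2       ]
 [ 0.72626371 -0.11243697  0.2       ]] [[0.74971706 0.14896232 0.        ]]
```

```bash
python3 - <<'E'
import cv2,numpy as np
a=cv2.imread("pics/top0.png")[200:252,196:248];b=cv2.imread("pics/scene0.png")[154:206,208:260]
cv2.imwrite("pics/mm.png",np.vstack([np.hstack([cv2.resize(i,(312,312),interpolation=cv2.INTER_CUBIC),cv2.imread(m)]) for i,m in((a,"pics/m_top.png"),)] +[np.hstack([cv2.resize(i,(312,312),interpolation=cv2.INTER_CUBIC),cv2.imread(m)]) for i,m in((b,"pics/m_scene.png"),)])[:,:][:600])
E
```

```text
(no output)
```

View pics/mm.png

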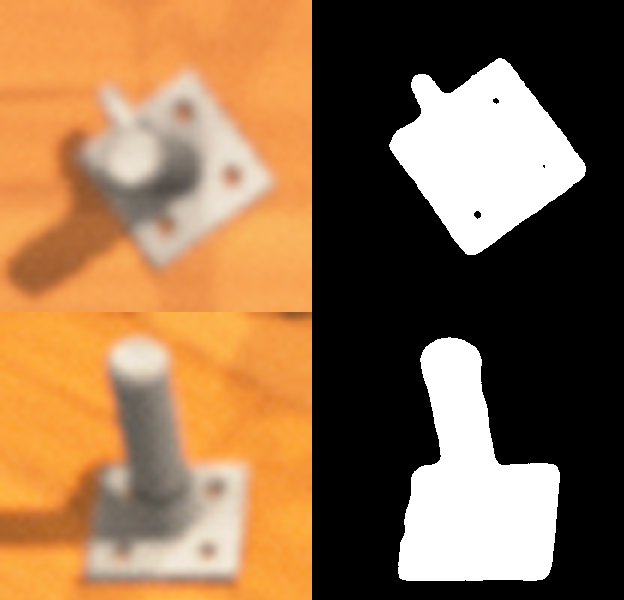

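```bash
python3 - <<'E'
from h import *
t=np.array([(175,127),(272,180),(213,275),(122,218)])/8-.44+[266,187]
s=np.array([(118,160),(230,122),(270,203),(157,240)])/8-.44+[275,184]
for n,p in(("top",t),("scene",s)):
    P=plane(n,p,.022);print(n,P.mean(0).round(4),[ (np.degrees(np.arctan2(*(P[i+1]-P[i])[1::-1]))%90).round(1) for i in range(3)],[np.linalg.norm(P[i+1]-P[i]).round(4) for i in range(3)])
for n,p in(("top",(217.8,226.6)),("scene",(230.8,162.0))): print(n,"colTop",plane(n,[p],.14))
# triangulate top
# flange holes & corners
hp=np.array([(183,109),(232,176),(167,225)])/6-.4+[196,200]
P=plane("top",hp,.008);print("holes",P.round(4),"ctr",((P[0]+P[2])/2).round(4),np.degrees(np.arctan2(*(P[1]-P[0])[1::-1]))%90,np.degrees(np.arctan2(*(P[2]-P[1])[1::-1]))%90,np.linalg.norm(P[1]-P[0]),np.linalg.norm(P[2]-P[1]))
hs=np.array([(120,549-312),(207,549-312),(216,487-312)])/6-.4+[208,154]
P=plane("scene",hs,.008);print("holes",P.round(4),"ctr",((P[0]+P[2])/2).round(4),np.degrees(np.arctan2(*(P[1]-P[0])[1::-1]))%90,np.degrees(np.arctan2(*(P[2]-P[1])[1::-1]))%90)
# mask edges
m=cv2.imread("pics/m_top.png",0)
for name,(a,b) in {"R":((192,58),(272,165)),"L":((82,150),(155,252)),"B":((165,254),(262,190))}.items():
    c,_=cv2.findContours(m,cv2.RETR_EXTERNAL,cv2.CHAIN_APPROX_NONE);k=max(c,key=len).reshape(-1,2).astype(float)
    a=np.array(a,float);b=np.array(b,float);d=(b-a)/np.linalg.norm(b-a);u=(k-a)@d;v=(k-a)@[-d[1],d[0]]
    q=k[(u>10)&(u<np.linalg.norm(b-a)-10)&(abs(v)<10)]
    Q=plane("top",(q+.5)/6-.5+[196,202],.006)[:,:2] if 0 else plane("top",(q+.5)/6-.5+[196,202],.006)[:,:2]
    vx,vy,x0,y0=cv2.fitLine(Q.astype(np.float32),2,0,.01,.01).ravel();print(name,len(q),np.degrees(np.arctan2(vy,vx))%90,x0,y0)
E
python3 -c "
from scipy.spatial.transform import Rotation as R
print(R.from_rotvec([-0.449,-3.109,.0024]).as_matrix().round(3))"
```

```text
top [ 0.5706 -0.1332  0.022 ] [np.float64(61.4), np.float64(58.5), np.float64(58.1)] [np.float64(0.0484), np.float64(0.0487), np.float64(0.0469)]
scene [ 0.568  -0.1324  0.022 ] [np.float64(60.4), np.float64(57.8), np.float64(59.2)] [np.float64(0.0503), np.float64(0.0474), np.float64(0.0497)]
top colTop [[0.51174584 0.09522282 0.14      ]]
scene colTop [[0.51080404 0.09509204 0.14      ]]
holes [[0.5493 0.0925 0.008 ]
 [0.5101 0.0629 0.008 ]
 [0.4813 0.1006 0.008 ]] ctr [0.5153 0.0966 0.008 ] 37.02448561159275 37.34725600517011 0.04908764029060412 0.04741561580566264
holes [[0.4808 0.1071 0.008 ]
 [0.5097 0.0673 0.008 ]
 [0.5486 0.0952 0.008 ]] ctr [0.5147 0.1012 0.008 ] 35.9594259234739 35.73686116809506
R 96 37.929764 0.54126406 0.063284285
L 88 36.22944 0.48772264 0.13102967
B 79 35.83073 0.47782382 0.07429567
[[-0.959  0.283 -0.001]
 [ 0.283  0.959 -0.001]
 [ 0.    -0.002 -1.   ]]
```

The measurements agree with the sizes given:

- **Column:** its axis is at about (0.513, 0.096), and its sides lie at about 36.5° (mod 90).
- **Mount:** its axis is at about (0.570, -0.134), and its studs lie at about 59.3° (mod 90). That means a turn of about +23° about world z.

I reach above the column first.

Request:
move_arm:
  steps:
    - [-20,-17,0,0]
    - [-60,-50,0,0]
    - [-105,-88,0,0]
    - [-150,-125,0,0]
    - [-195,-163,0,0]
    - [-240,-200,0,0]
    - [-285,-238,0,0]
    - [-330,-275,0,0]
    - [-375,-313,0,0]
    - [-415,-346,0,0]
    - [-445,-371,0,0]
    - [-460,-384,0,0]
    - [-465,-388,0,0]
    - [-465,-388,0,0]
    - [-465,-388,0,0]
  grip: 91.8

```text
clock: 1.98
position: [0.5125, 0.0969, 0.4046]
ee_rot: [-0.446, -3.109, -0.001]
force: [0.6, -1.0, 0.4]
width: 0.997
```

Request:
move_arm:
  steps:
    - [0,-1,15,0]
    - [0,-1,40,0]
    - [0,-1,70,0]
    - [0,-1,100,0]
    - [0,-1,125,0]
    - [0,-1,136,0]
    - [0,-1,139,0]
    - [0,-1,139,0]
    - [0,-1,139,0]

```text
clock: 3.1
position: [0.5131, 0.0949, 0.2665]
ee_rot: [0.449, 3.108, 0.001]
force: [0.6, -0.4, 0.0]
width: 0.999
```

```bash
python3 - <<'E'
from h import *
o=[]
for n,(x,y) in(("top",(222,220)),("scene",(234,170))):
    im=arm.get_image(n)[:,:,::-1];cv2.imwrite(f"pics/{n}1.png",im)
    o.append(cv2.resize(im[y-40:y+40,x-40:x+40],(400,400),interpolation=cv2.INTER_CUBIC))
cv2.imwrite("pics/c1.png",np.hstack(o));s=arm.observe();print(s["position"],s["ee_rot"],s["force"],s["joints"].round(2))
E
```

```text
[0.51299439 0.09484825 0.26639339] [4.48867248e-01 3.10816790e+00 1.04958324e-03] [ 1.04631148 -0.34008801 -0.65531733] [-0.48  0.44  0.26  2.   -0.17  0.72  1.17]
```

View pics/c1.png

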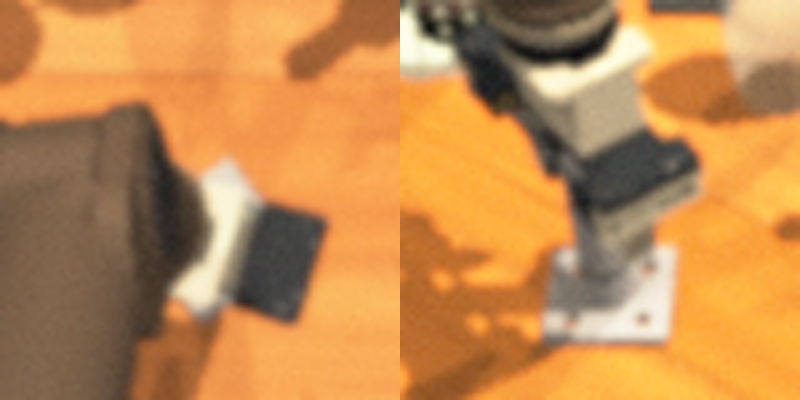

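The fingers straddle the post in both crops, with the grasp point at a height of 107 mm. Close gently, then lift.

Request:
move_arm:
  steps:
    - [0,0,0,0]
    - [0,0,0,0]
    - [0,0,0,0]
    - [0,0,0,0]
    - [0,0,0,0]
    - [0,0,0,0]
    - [0,0,0,0]
    - [0,0,0,0]
  grip: 30
  grip_force: 35

```text
clock: 4.2
position: [0.513, 0.0956, 0.266]
ee_rot: [0.448, 3.109, 0.002]
force: [0.5, 5.4, 2.0]
width: 0.36
```

```bash
python3 - <<'E'
from h import *
s=arm.observe();print(s["position"],s["ee_rot"],s["force"],s["width"]*91.8)
E
```

```text
[0.51302868 0.09560544 0.2660136 ] [4.47690751e-01 3.10867092e+00 2.06959233e-03] [0.50150974 5.41764379 1.98747274] 33.06077923779585
```

Request:
move_arm:
  steps:
    - [0,0,-5,0]
    - [0,0,-20,0]
    - [0,0,-40,0]
    - [0,0,-60,0]
    - [0,0,-75,0]
    - [0,0,-82,0]
    - [0,0,-85,0]
    - [0,0,-85,0]
    - [0,0,-85,0]

```text
clock: 5.32
position: [0.5126, 0.0948, 0.3502]
ee_rot: [-0.449, -3.108, 0.001]
force: [0.1, 0.4, -5.8]
width: 0.362
```

```bash
python3 - <<'E'
from h import *
o=[]
for n,(x,y) in(("top",(222,220)),("scene",(230,150))):
    im=arm.get_image(n)[:,:,::-1];cv2.imwrite(f"pics/{n}2.png",im)
    o.append(cv2.resize(im[y-40:y+40,x-40:x+40],(400,400),interpolation=cv2.INTER_CUBIC))
cv2.imwrite("pics/c2.png",np.hstack(o));s=arm.observe();print(s["position"],s["ee_rot"],s["force"],s["joints"].round(2))
E
```

```text
[0.5126278  0.0947877  0.35025986] [-4.48973718e-01 -3.10854586e+00  6.67702667e-04] [-0.12266625  0.50913649 -5.89442085] [-0.52  0.33  0.3   1.91 -0.12  0.92  1.12]
```

View pics/c2.png

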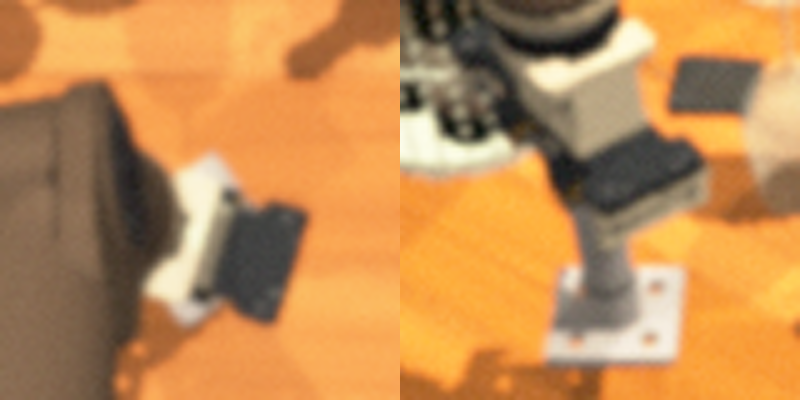

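Request:
move_arm:
  steps:
    - [-5,-9,0,0]
    - [-17,-29,0,-0.03]
    - [-34,-58,0,-0.08]
    - [-51,-86,0,-0.14]
    - [-68,-115,0,-0.2]
    - [-84,-143,0,-0.26]
    - [-100,-170,0,-0.32]
    - [-112,-190,0,-0.37]
    - [-118,-200,0,-0.39]
    - [-120,-203,0,-0.398]
    - [-120,-203,0,-0.398]
    - [-120,-203,0,-0.398]

```text
clock: 6.92
position: [0.5703, -0.1332, 0.3506]
ee_rot: [0.175, -3.136, -0.001]
force: [1.0, 0.1, -4.9]
width: 0.363
```

```bash
cat >look.py <<'E'
from h import *
import sys
t=sys.argv[1];o=[]
for n,(x,y) in(("top",(291,212)),("scene",(300,195))):
    im=arm.get_image(n)[:,:,::-1];cv2.imwrite(f"pics/{n}{t}.png",im)
    o.append(cv2.resize(im[y-30:y+30,x-30:x+30],(400,400),interpolation=cv2.INTER_CUBIC))
cv2.imwrite(f"pics/c{t}.png",np.hstack(o));s=arm.observe();print(s["clock"],s["position"],s["ee_rot"],s["force"],s["ft_torque"],s["joints"].round(2))
E
python3 look.py 3
```

```text
7.025 [ 0.57038601 -0.13316789  0.35073124] [ 1.75801557e-01 -3.13662984e+00 -5.20990620e-04] [ 1.53823853 -0.53374704 -4.44038782] [0.00341811 0.03763021 0.04076153] [-0.05  0.42  0.27  1.76 -0.13  0.98  1.95]
```

View pics/c3.png

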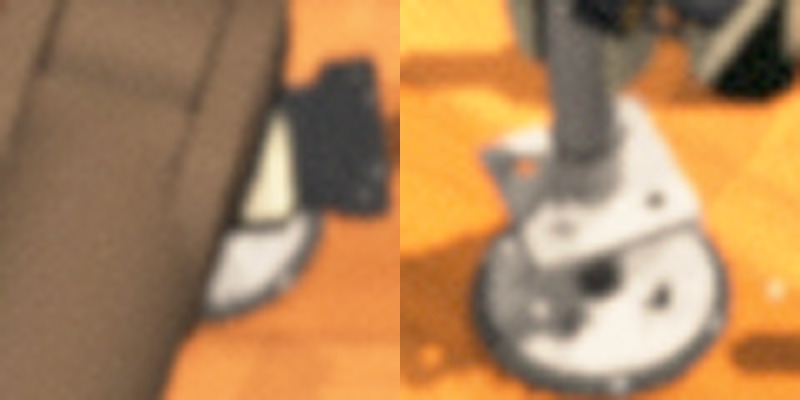

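```bash
python3 - <<'E'
from h import *
s=arm.observe();z=s["position"][2]-.266+.008
sc=400/60
c=np.array([(83,150),(236,96),(307,215),(140,270)])/sc-.43+[270,165]
P=plane("scene",c,z);print(z,P.mean(0),[np.linalg.norm(P[(i+1)%4]-P[i]).round(4) for i in range(4)],[(np.degrees(np.arctan2(*(P[(i+1)%4]-P[i])[1::-1]))%90).round(1) for i in range(4)])
h=np.array([(124,167),(256,200),(163,228)])/sc-.43+[270,165]
P=plane("scene",h,z);print(P,[(np.degrees(np.arctan2(*(P[b]-P[a])[1::-1]))%90).round(1) for a,b in((0,2),(2,1))],(P[0]+P[1])/2)
E
```

```text
0.09273124427301516 [ 0.56906255 -0.13319683  0.09273124] [np.float64(0.0813), np.float64(0.0853), np.float64(0.0851), np.float64(0.082)] [np.float64(62.0), np.float64(60.7), np.float64(59.7), np.float64(58.0)]
[[ 0.55743494 -0.10107436  0.09273124]
 [ 0.57784467 -0.16528305  0.09273124]
 [ 0.53788625 -0.14030239  0.09273124]] [np.float64(63.5), np.float64(58.0)] [ 0.5676398  -0.1331787   0.09273124]
```

Seen from the same camera, the held flange is at (0.569, -0.133) and about 60°. The mount is at (0.568, -0.133) and about 59.3°, so they are aligned to within a millimetre or so. Descend onto the boss.

Request:
move_arm:
  steps:
    - [0,0,6,0]
    - [0,0,16,0]
    - [0,0,26,0]
    - [0,0,36,0]
    - [0,0,42,0]
    - [0,0,46,0]
    - [0,0,49,0]
    - [0,0,51,0]
    - [0,0,51,0]
    - [0,0,51,0]

```text
clock: 8.28
position: [0.5705, -0.1339, 0.2999]
ee_rot: [-0.174, 3.136, 0.0]
force: [0.8, -0.2, -5.4]
width: 0.363
```

```bash
python3 look.py 4
```

```text
8.375 [ 0.57046142 -0.13388298  0.29988057] [-1.74507876e-01  3.13643386e+00 -6.20363992e-05] [-0.25758577 -0.08037142 -4.9527159 ] [-0.03057003 -0.02931761 -0.02004418] [-0.04  0.48  0.25  1.81 -0.15  0.87  1.97]
```

View pics/c4.png

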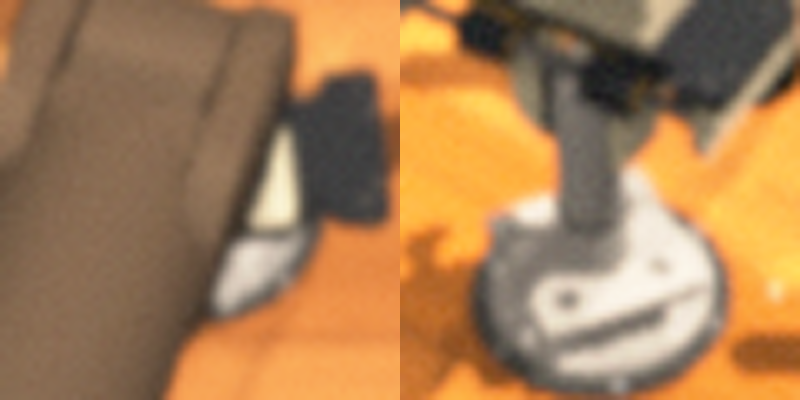

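The flange hangs concentric over the mount in the scene crop, with no contact force. I continue down in small steps.

Request:
move_arm:
  steps:
    - [0,0,1,0]
    - [0,0,2,0]
    - [0,0,3,0]
    - [0,0,4,0]
    - [0,0,4,0]
    - [0,0,4,0]

```text
clock: 9.12
position: [0.571, -0.1338, 0.2959]
ee_rot: [-0.175, 3.135, -0.0]
force: [5.0, 0.3, -2.1]
width: 0.361
```

Request:
move_arm:
  steps:
    - [0,0,1,0]
    - [0,0,1.5,0]
    - [0,0,2,0]
    - [0,0,2.5,0]
    - [0,0,3,0]
    - [0,0,3,0]
    - [0,0,3,0]

```text
clock: 10.0
position: [0.571, -0.1338, 0.293]
ee_rot: [-0.175, 3.135, -0.0]
force: [6.0, 0.5, -2.0]
width: 0.359
```

The force of +6 N in x shows the boss pushing the column toward +x, so I give way about 1 mm.

Request:
move_arm:
  steps:
    - [-0.5,0,0,0]
    - [-1,0,0,0]
    - [-1,0,0,0]
    - [-1,0,0,0]

```text
clock: 10.5
position: [0.5715, -0.1338, 0.2927]
ee_rot: [-0.174, 3.136, -0.0]
force: [5.6, -0.5, -2.6]
width: 0.359
```

Request:
move_arm:
  steps:
    - [-0.5,0,0,0]
    - [-1,0,0,0]
    - [-1.5,0,0,0]
    - [-1.5,0,0,0]
    - [-1.5,0,0,0]

```text
clock: 11.12
position: [0.5725, -0.1336, 0.2924]
ee_rot: [0.174, -3.136, -0.0]
force: [2.4, -1.0, -4.5]
width: 0.365
```

```bash
python3 look.py 5
```

```text
11.225 [ 0.57253826 -0.13359824  0.29242168] [ 1.74254399e-01 -3.13566745e+00 -3.03033829e-04] [ 2.05559967 -0.75276938 -5.50866134] [-0.20464039 -0.58582793  0.00515397] [-0.04  0.49  0.25  1.81 -0.16  0.86  1.97]
```

View pics/c5.png

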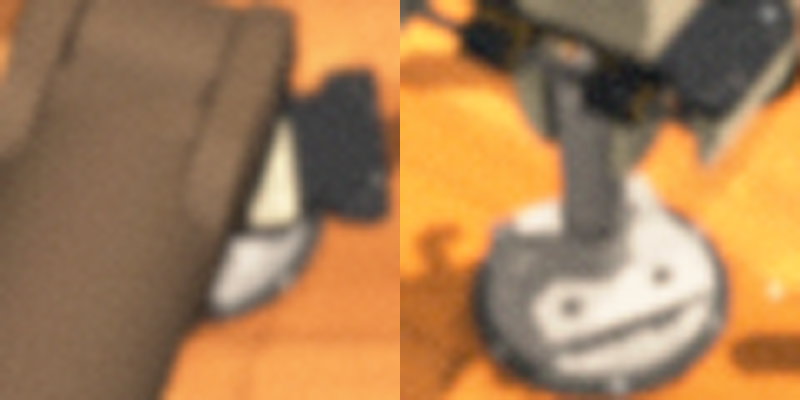

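The side force has dropped to 2 N. The underside is at about 26 mm, already below the stud tips at 28 mm. Ease off a little more and go down.

Request:
move_arm:
  steps:
    - [-0.7,0,0,0]
    - [-0.7,0,0.5,0]
    - [-0.7,0,1,0]
    - [-0.7,0,1.5,0]
    - [-0.7,0,2,0]
    - [-0.7,0,2.5,0]
    - [-0.7,0,2.5,0]
    - [-0.7,0,2.5,0]

```text
clock: 12.22
position: [0.5736, -0.1335, 0.2902]
ee_rot: [-0.174, 3.137, 0.0]
force: [-0.2, 0.6, -5.5]
width: 0.366
```

Request:
move_arm:
  steps:
    - [0,0,0.7,0]
    - [0,0,1.4,0]
    - [0,0,2.1,0]
    - [0,0,2.8,0]
    - [0,0,3.5,0]
    - [0,0,4,0]
    - [0,0,4,0]

```text
clock: 13.1
position: [0.5736, -0.1335, 0.2862]
ee_rot: [0.175, -3.137, -0.0]
force: [0.3, 0.3, -5.5]
width: 0.364
```

```bash
python3 look.py 6
```

```text
13.2 [ 0.57359517 -0.13350185  0.28625669] [-1.74466454e-01  3.13666208e+00  6.51590716e-05] [ 0.10508014 -0.27972319 -5.03318184] [-0.01180962  0.02904314  0.03058789] [-0.04  0.5   0.25  1.81 -0.16  0.84  1.97]
```

View pics/c6.png

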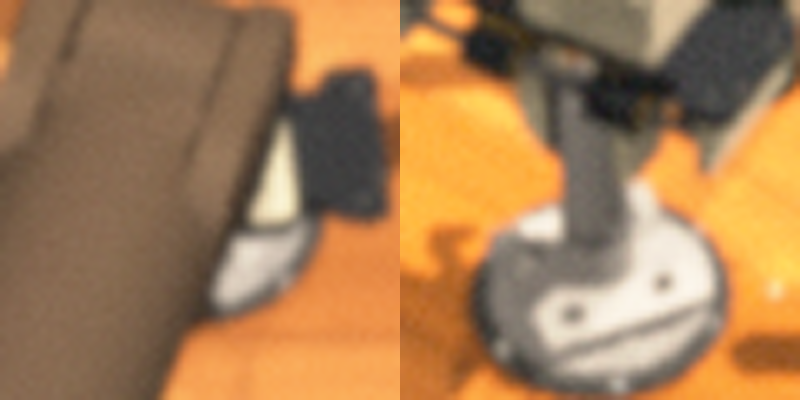

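The flange is sinking over the studs without resistance; dark stud tips show in the holes. Continue.

Request:
move_arm:
  steps:
    - [0,0,0.7,0]
    - [0,0,1.4,0]
    - [0,0,2.1,0]
    - [0,0,2.8,0]
    - [0,0,3.5,0]
    - [0,0,4.2,0]
    - [0,0,4.9,0]
    - [0,0,5.5,0]
    - [0,0,6,0]
    - [0,0,6.3,0]
    - [0,0,6.3,0]

```text
clock: 14.58
position: [0.5736, -0.1335, 0.2799]
ee_rot: [-0.174, 3.137, 0.0]
force: [-0.2, -0.2, -5.7]
width: 0.363
```

Request:
move_arm:
  steps:
    - [0,0,0.4,0]
    - [0,0,0.7,0]
    - [0,0,1,0]
    - [0,0,1,0]

```text
clock: 15.08
position: [0.5736, -0.1335, 0.2789]
ee_rot: [-0.174, 3.137, 0.0]
force: [-0.5, -0.2, -5.6]
width: 0.364
```

Request:
move_arm:
  steps:
    - [0,0,0.3,0]
    - [0,0,0.6,0]
    - [0,0,0.9,0]
    - [0,0,0.9,0]
    - [0,0,0.9,0]

```text
clock: 15.7
position: [0.5736, -0.1335, 0.278]
ee_rot: [-0.174, 3.137, 0.0]
force: [-1.0, -0.5, -4.9]
width: 0.361
```

```bash
python3 look.py 7
```

```text
15.8 [ 0.57358643 -0.13349207  0.27802335] [-1.74519106e-01  3.13673375e+00  5.72164979e-05] [ 0.51901465 -0.08917165 -5.43015627] [ 0.0417572   0.06711626 -0.00678245] [-0.03  0.51  0.24  1.82 -0.16  0.83  1.97]
```

View pics/c7.png

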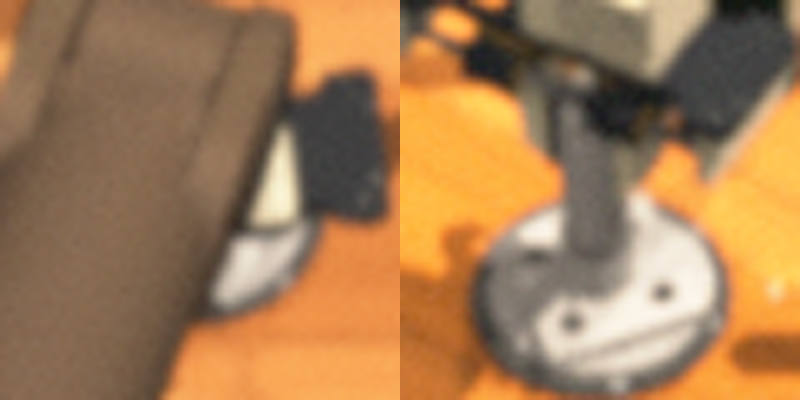

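Request:
move_arm:
  steps:
    - [0,0,0.3,0]
    - [0,0,0.5,0]
    - [0,0,0.5,0]
    - [0,0,0.5,0]

```text
clock: 16.3
position: [0.5735, -0.1336, 0.2779]
ee_rot: [-0.174, 3.137, 0.0]
force: [-3.3, 0.0, 5.0]
width: 0.36
```

Request:
move_arm:
  steps:
    - [0,0,0.3,0]
    - [0,0,0.5,0]
    - [0,0,0.5,0]
    - [0,0,0.5,0]

```text
clock: 16.8
position: [0.5735, -0.1336, 0.2778]
ee_rot: [-0.174, 3.136, 0.0]
force: [-5.9, 0.8, 10.8]
width: 0.364
```

Firm contact at TCP z 0.278, which puts the underside at the 12 mm seat height, so it is home. I back off the press and then open.

Request:
move_arm:
  steps:
    - [0,0,-0.4,0]
    - [0,0,-0.7,0]
    - [0,0,-0.7,0]
    - [0,0,-0.7,0]
  grip_force: 10

```text
clock: 17.3
position: [0.5735, -0.1335, 0.2778]
ee_rot: [0.174, -3.137, -0.0]
force: [-5.0, 1.3, 4.9]
width: 0.366
```

Request:
move_arm:
  steps:
    - [0,0,0,0]
    - [0,0,0,0]
    - [0,0,0,0]
    - [0,0,0,0]
    - [0,0,0,0]
    - [0,0,0,0]
    - [0,0,0,0]
    - [0,0,0,0]
  grip: 88

```text
clock: 18.3
position: [0.5736, -0.1335, 0.2777]
ee_rot: [0.174, -3.137, -0.0]
force: [-0.4, -0.9, 0.3]
width: 0.959
```

Released, and the forces read zero. Rise straight up, then swing clear.

Request:
move_arm:
  steps:
    - [0,0,-5,0]
    - [0,0,-20,0]
    - [0,0,-45,0]
    - [0,0,-75,0]
    - [0,0,-105,0]
    - [0,0,-130,0]
    - [0,0,-145,0]
    - [0,0,-150,0]
    - [20,20,-150,0]
    - [50,60,-150,0]
    - [70,110,-150,0]
    - [80,160,-150,0]
    - [80,210,-150,0]
    - [80,250,-150,0]
    - [80,275,-150,0]
    - [80,280,-150,0]
    - [80,280,-150,0]

```text
clock: 20.42
position: [0.463, 0.1353, 0.4273]
ee_rot: [0.174, -3.136, 0.001]
force: [-1.6, 0.2, -0.0]
width: 0.96
```

```bash
python3 look.py 8
```

```text
20.525 [0.46323459 0.13457718 0.42752758] [ 1.71556527e-01 -3.13655871e+00  9.05992579e-04] [ 0.03564514 -0.03828007  0.18472428] [-0.00507445 -0.04369952  0.02881619] [-0.49  0.18  0.12  1.88 -0.02  1.08  1.31]
```

View pics/c8.png

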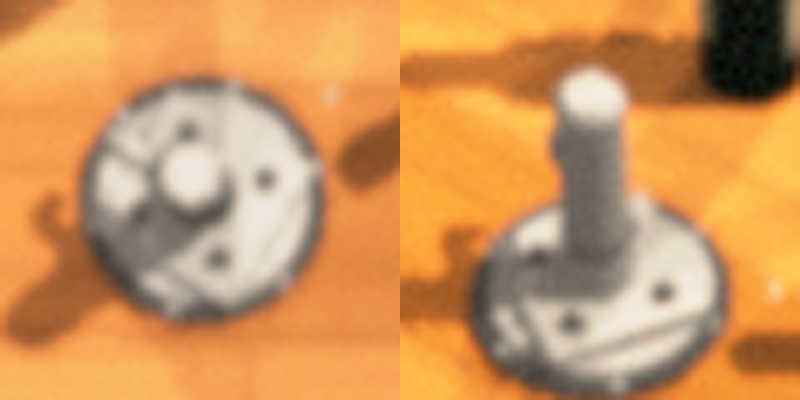

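View pics/top8.png

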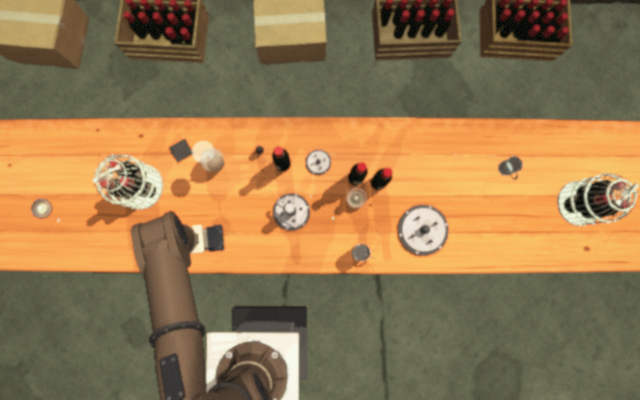

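The flange lies on the mount with dark studs in its holes, and the post is upright. The bottle (281,158), glass (212,160) and cup (360,255) are unmoved. One triangulation of the post top will check height and tilt.

```bash
python3 - <<'E'
from h import *
a=np.array([(190,178)])/6.667-.43+[261,182];b=np.array([(192,97)])/6.667-.43+[270,165]
for z in(.152,.155,.16): print(z,plane("top",a,z)[0].round(4),plane("scene",b,z)[0].round(4))
for n in("top","scene"):
    i=cv2.imread(f"pics/{n}0.png").astype(int);j=cv2.imread(f"pics/{n}8.png").astype(int)
    for nm,(x,y) in ({"bottle":(281,158),"glass":(208,158),"cup":(361,254)} if n=="top" else {"bottle":(322,150),"glass":(268,130),"cup":(334,268)}).items():
        print(n,nm,abs(i-j)[y-12:y+12,x-12:x+12].mean().round(2))
arm.sign_off()
E
```

```text
0.152 [ 0.5709 -0.1366  0.152 ] [ 0.5706 -0.1352  0.152 ]
0.155 [ 0.5707 -0.1368  0.155 ] [ 0.5684 -0.1371  0.155 ]
0.16 [ 0.5702 -0.137   0.16  ] [ 0.5649 -0.1401  0.16  ]
top bottle 4.74
top glass 4.08
top cup 2.87
scene bottle 5.19
scene glass 2.93
scene cup 3.09
the job is handed in; nothing more can be done
```

I fitted the column on the middle-sized mount, let it go, and handed the job in at about 20.5 s. I gripped the post at 107 mm, lifted it about 84 mm and turned it +23° to match the studs. I lowered it over the boss in small steps and moved about 2 to 3 mm toward +x when I felt the boss push sideways.

**Last checks that passed:**
- **Seated:** firm contact came with the underside at the 12 mm seat height. From both cameras the post top sits at 152 mm (12 + 140), and the two views agree to 1.5 mm.
- **Released:** the force was about zero after I opened the fingers, and the arm stood clear of everything.
- **Other items:** the bottle, glass and cup look unmoved in the before and after pictures.

**Checks that failed or disagreed:**
- **Too much press:** I pushed about 16 N when seating, judged from the change in wrist force. That is over the 10 N advised but under the 50 N limit; I eased it off before letting go.
- **Position mismatch:** the arm's own x at release was 0.5736 m, while the cameras put the post at about 0.571 m. The offset is within calibration and grip play.

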